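# Turn a feeder drum over in the clamshell turnover cradle

## Robot

A 6-joint arm with a two-finger parallel gripper is mounted at the origin on the work surface. World frame = base frame: x ahead of the robot, y to its left, z up, the work surface at z = 0. Lengths are in m, angles in rad, forces in N, time in s.
With the tool pointing down it reaches from about 0.4 to 0.825 m from the base axis. Payload 7 kg.
Tool frame: the origin (TCP) lies midway between the tips of the shut fingers; the grasp point (between the pads) lies hold_point_z behind it (hold_point_z is the distance from the TCP to the grasp point, in m); z points along the fingers, y is the line along which they close (so a half turn about z gives the same grasp; the last joint's range is limited). The gripper opens to 88 mm and grips with 3 to 60 N. Pads are 19 mm wide; open, the fingers measure 130 mm over their backs; the gripper's body (78 mm by 193 mm) begins 47 mm behind the grasp point.
Start: joints at [1.398, 0.359, 0.012, 0, -1.224, -0.288], TCP at [0.3, 0.605, 0.227] pointing down, gripper open.
Joint ranges: [-3.07, 3.07], [-1.43, 2.12], [-1.02, 1.25], [-3.03, 1.67], [-3.05, -0], [-3.03, 3.03]. Speed limits (rad/s): [2.39, 2.39, 3.01, 3.14, 3.14, 3.14].

## Interface

Orientations are given as [roll, pitch, yaw] about the fixed x, y, z axes, in that order (R = Rz(yaw) Ry(pitch) Rx(roll)).
In Python, from station import * gives the robot as it stands.
- The arm moves only by the tool apply_moves, never from a script. Its argument "steps" is a list of rows, each an object with "translation": the shift along the world's x, y, z scaled (see below), a list of three; "rotation": the turn, a rotation vector about the world's x, y, z scaled (see below), a list of three. A call has exactly 10 rows; each row is the pose to reach, as a shift and turn from the pose commanded when the call began; what a row does not reach only later rows make up. The controller multiplies each number of a shift by 250 mm and each number of a turn by 30 degrees. A row lasts 1/12 s, in which the tool goes at most 41.7 mm and 7.16 degrees, less where a joint would pass 70% of its speed; a pose out of reach is approached as far as the arm can. A call with a number of a shift or a turn outside -1 to 1 is refused whole. A call with a gripper value outside its range is refused whole. "jaw" is the closure, from -1 (fully open) to 1 (shut), so that 0 is half open, set as the call begins (left out, the last holds). The fingers move at their own pace and stop on an object; "newtons" is the grip in N (left out, the last holds). Time passes only in rows, so rows that repeat a pose let the fingers close, or fill a call up. It gives the time, the measured TCP pose, the force, the opening and the grip force at its end, in the units of the state.
- get_state(): the state, without advancing time (a new reading comes with each control period).
- grab_frame(name): name is "side" or "top"; returns the picture (480x640x3 uint8, blue, green, red); there is no depth.
- camera_model(name): a dict with "fx", "fy", "cx", "cy" (pixels), "k1" (the pictures are not rectified: a ray, as slopes to the right and down, at radius r is drawn at 1 + k1 r^2 times it, then the intrinsics apply), "xyz" and "rotation" of the camera in the world. Camera axes: x right, y down, z forward; pixel columns grow to the right and rows downward; lengths in m; the calibration is good to about 2 mm. A picture is of the moment at which its call begins. camera_model takes no time and is no camera call.
- job_done(): hands the job in; it is judged then, once.
The state is a dict: "t": time; "q": joint angles; "qd": joint speeds; "joint_efforts": joint torques, N m; "eef_pos": TCP position; "ee_rot": TCP orientation; "force": force on the tool from outside, world axes, zero at the start; "moment": the same for the moment, N m; "width": finger opening in m; "gripper_force": force on a finger pad.
Only numpy, scipy, OpenCV 4.12 (cv2) and the standard library are available. Lean on these libraries where they do the work, as an engineer would, in place of code of your own. Each camera call takes 0.05 s, during which the arm holds its last target. There are 200 camera calls.

## Task

Turn the fish feeder's drum over with the turnover cradle, never touching the drum itself because its two halves are only pressed together: first swing the empty white cover half (yellow handle) fully closed over the drum, then by the red handle turn the grey nest half all the way over so that the drum stays sandwiched between the halves until it lies on the cover's side. Then swing the nest half back, so that both halves lie fully open and flat and the drum is left at rest, upside down, in the cover's pocket. Leave the scoop, tweezers and magnet scraper beside the cradle where they are.

Things in the scene. Friction and masses are not known exactly. Their poses are not given: they have to be found in the camera images.
- cradle: turnover cradle: fixed two-leaf clamshell lying open like a book on a black base 190 x 270 x 10 mm; origin at the underside's centre. The grey nest leaf lies on its -y side, the white cover leaf belongs on its +y side. Each leaf: plate 150 mm along the hinge x 120 mm, from 12 to 132 mm off the hinge line, 0.2 kg. Closed, the pair stands 73 mm above the ledge
- hinge_mid (a point): middle of the hinge line of both leaves, 45 mm above the ledge. Own x axis along the hinge line (level), own y axis level towards the cover's open side, z up. The hinge posts stand 88 mm either side along x and reach 54 mm above the ledge
- nest (a joint): angle of the nest leaf, rad: 0 = open flat on the -y side (start), pi = turned right over onto the cover's side. Stiff friction hinge, 0.42 N m (3 to 7 N at the handle): stays where it is left. The leaves turn independently about one line; with the drum between them the nest pushes the drum and the drum the cover (about 2 mm of play)
- cover (a joint): angle of the cover leaf, rad: 0 = open flat on the +y side, pi = closed over the nest. It starts part open. Same stiff friction hinge: it stays where it is left, also with the drum's weight on it
- nest_bar (a point): middle of the nest's red round bar handle, 12 mm thick, about 50 mm free between its end posts, parallel to the hinge, 180 mm from it, level with it when flat, 41 mm to -x along the hinge from its middle. 40 mm of open space between bar and leaf: fingers can straddle the bar from above at any leaf angle, and it can turn between them as the leaf swings
- cover_bar (a point): middle of the cover's yellow round handle bar, the same size, 180 mm from the hinge line, offset 41 mm to +x along the hinge. With the clamshell closed, both bars lie in one line at the same height, end to end with a 20 mm gap
- nest_pocket (a point): where the drum's centre sits in the nest: centre of its round pocket (96 mm inside, wall 14 mm high and 5 mm thick), 75 mm from the hinge line; moves with the leaf
- cover_pocket (a point): the same point of the cover's pocket, 75 mm from the hinge line; moves with the leaf
- drum_center (a point): centre of the feeder drum: grey round drum 90 mm across, 44 mm thick, about 0.12 kg, lying in the nest at the start with its black hub face up and its blue dosing face down. Own z axis: out of the hub face (up at the start, down when turned over)
- scoop_mid (a point): bystander, to be left alone: blue plastic scoop, about 155 mm long, 25 mm high, lying; point at its middle, half-way up
- tweezers_mid (a point): bystander, to be left alone: steel tweezers, about 155 mm long, 6 mm thick, lying; point at its middle, half-way up
- scraper_mid (a point): bystander, to be left alone: black magnet scraper with a green grip, 90 x 50 x 36 mm; point at its middle, half-way up
Not all that is in view belongs to the job. What is shaped like the part that bears drum_center but green or purple is not meant.

How it is judged:
By the outcome, as a careful person would: the job done as asked, in the order asked, and still so for the second after the job is handed in, with the robot touching nothing.
It also fails if it takes over 70 s, if anything falls off the work surface, if the arm or the gripper's body presses on something with over 40 N, if the wrist force passes 120 N, or if a joint passes its speed limit or range.

## Working session

There is one attempt and no reset: what is moved stays moved. The work goes in short steps, Python scripts to look and compute and a tool call to move; the robot and the scene stay as the last step left them, time stands still between calls to the robot, and variables do not carry over. Pictures are saved under pics/ and viewed, at most 10 in all, crops included, and the job is handed in when it is done.

Besides the shell and the picture viewer there is one more tool, called after "Call:" in YAML: its name, and indented under it one key for each argument. apply_moves: Moves the arm, as the interface text tells. Shifts and turns lie within -1 to 1; 1 stands for 250 mm of shift or 30 degrees of turn. Its arguments: {"type":"object","properties":{"steps":{"type":"array"},"jaw":{"type":"number"},"newtons":{"type":"number"}},"required":["steps"]}

```bash
mkdir -p pics
python3 - <<'E'
from station import *
import cv2,numpy as np
s=get_state();print({k:np.round(s[k],3).tolist() for k in s}); 
try: print(hold_point_z)
except Exception as e: print(e)
for n in("side","top"):
    cv2.imwrite(f"pics/{n}0.png",grab_frame(n)); print(n,camera_model(n))
E
ls
```

```text
{'t': 0.0, 'q': [1.398, 0.359, 0.011, -0.0, -1.224, -0.288], 'qd': [-0.0, 0.002, 0.001, 0.002, 0.001, 0.0], 'joint_efforts': [0.002, -58.272, 29.305, 6.997, 0.007, -0.0], 'eef_pos': [0.3, 0.604, 0.226], 'ee_rot': [3.14, -0.0, -0.461], 'force': [1.301, 0.532, 0.285], 'moment': [0.012, 0.002, 0.056], 'gripper_force': 0.0, 'width': 0.087}
0.0188
side {'fx': 545.333632985739, 'fy': 545.333632985739, 'cx': 322.8463569490202, 'cy': 239.7593355701483, 'k1': 0.05553698941480324, 'xyz': array([0.31657709, 0.82305233, 1.10250161]), 'rotation': array([-2.44996459, -0.01674652, -2.89031744])}
top {'fx': 471.9653765884302, 'fy': 471.9653765884302, 'cx': 322.60132769562034, 'cy': 236.1301646932712, 'k1': -0.08545115556742791, 'xyz': array([ 0.43317329, -0.00323718,  1.33421062]), 'rotation': array([-3.06066259, -0.02050372, -1.5550148 ])}
pics
```

View pics/top0.png

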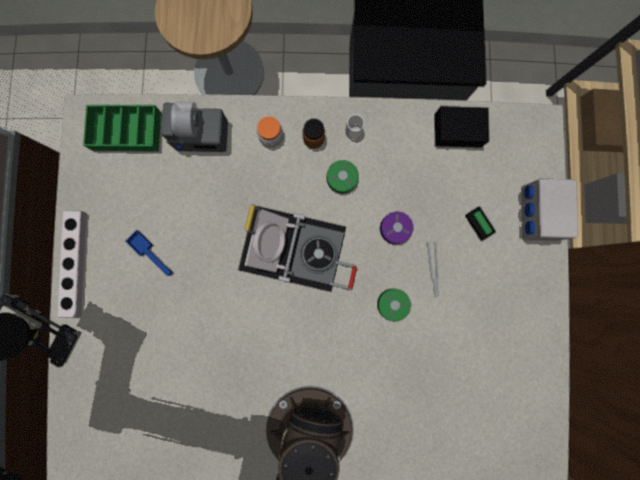

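View pics/side0.png

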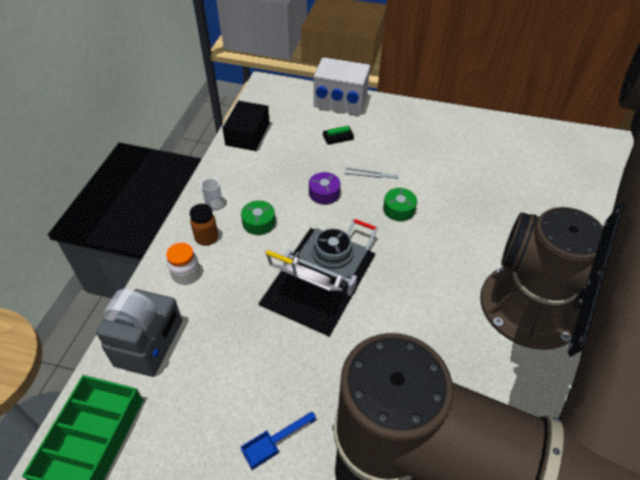

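The top view shows the cradle at about (293,248), with the grey nest and grey drum (318,253) on its right. The red bar is at (353,275), and the white cover is part open with its yellow bar at (250,217). The green drums (342,176), (394,305) and the purple one (397,228) are distractors. The grey one in the nest fits the description.

```bash
cat > h.py <<'E'
from station import *
import cv2,numpy as np
from scipy.spatial.transform import Rotation as R
def ray(n,uv):
    c=camera_model(n); u=(np.array(uv,float)-[c['cx'],c['cy']])/[c['fx'],c['fy']]
    x=u.copy()
    for _ in range(20): x=u/(1+c['k1']*(x@x))
    d=R.from_euler('xyz',c['rotation']).as_matrix()@np.r_[x,1]
    return np.array(c['xyz']),d/np.linalg.norm(d)
def plane(n,uv,z):
    o,d=ray(n,uv); return o+d*(z-o[2])/d[2]
def tri(a,b):
    (o1,d1),(o2,d2)=ray("side",a),ray("top",b)
    t=np.linalg.lstsq(np.c_[d1,-d2],o2-o1,rcond=None)[0]
    p,q=o1+t[0]*d1,o2+t[1]*d2
    return (p+q)/2,np.linalg.norm(p-q)
HSV={'red':[((0,130,90),(8,255,255)),((172,130,90),(180,255,255))],'yellow':[((22,130,90),(34,255,255))]}
ROI={'top':(220,190,380,300),'side':(240,200,400,340)}
def bar(n,img,c,roi=None):
    x0,y0,x1,y1=roi or ROI[n]
    h=cv2.cvtColor(img,cv2.COLOR_BGR2HSV); m=sum(cv2.inRange(h,*r) for r in HSV[c])
    k=np.zeros_like(m);k[y0:y1,x0:x1]=1;m=m*k
    ys,xs=np.nonzero(m)
    if len(xs)<8: return None
    r=cv2.minAreaRect(np.c_[xs,ys].astype(np.float32)); b=cv2.boxPoints(r)
    e=sorted([(np.linalg.norm(b[i]-b[(i+1)%4]),i) for i in range(4)])
    i=e[0][1]; ends=[(b[i]+b[(i+1)%4])/2,(b[(i+2)%4]+b[(i+3)%4])/2]
    return np.array([xs.mean(),ys.mean()]),ends,len(xs),r[1]
def bars(tag=None,roi={}):
    I={n:grab_frame(n) for n in('side','top')}
    for c in HSV:
        r={n:bar(n,I[n],c,roi.get(n)) for n in I}
        for n in r:
            if r[n]: print(c,n,r[n][0].round(1),np.round(r[n][1],1).tolist(),r[n][2],np.round(r[n][3],1))
        if all(r.values()): p,e=tri(r['side'][0],r['top'][0]);print(c,p.round(4),'gap',round(e,4))
    return I
E
python3 - <<'E'
from h import *
I=bars()
a=cv2.resize(I['top'][195:300,230:370],None,fx=4,fy=4,interpolation=2)
b=cv2.resize(I['side'][205:340,250:390],None,fx=3,fy=3,interpolation=2)
cv2.imwrite('pics/t1.png',a);c=np.zeros((440,990,3),np.uint8)
c[:420,:560]=a;c[:405,565:985]=b
cv2.imwrite('pics/c1.png',cv2.resize(c,(800,356)))
E
```

```text
red side [364.2 224. ] [[353.8999938964844, 220.1999969482422], [374.70001220703125, 227.89999389648438]] 76 [22.1  3.4]
red top [352.2 276.9] [[354.5, 266.1000061035156], [350.0, 287.20001220703125]] 72 [ 3.3 21.6]
red [ 0.4277 -0.1106  0.0431] gap 0.0004
yellow side [279.1 256.7] [[291.5, 261.6000061035156], [265.70001220703125, 251.8000030517578]] 131 [27.6  5.3]
yellow top [249.8 217.1] [[252.60000610351562, 205.60000610351562], [246.8000030517578, 228.6999969482422]] 98 [ 3.9 23.8]
yellow [0.5695 0.1535 0.1857] gap 0.0019
```

View pics/c1.png

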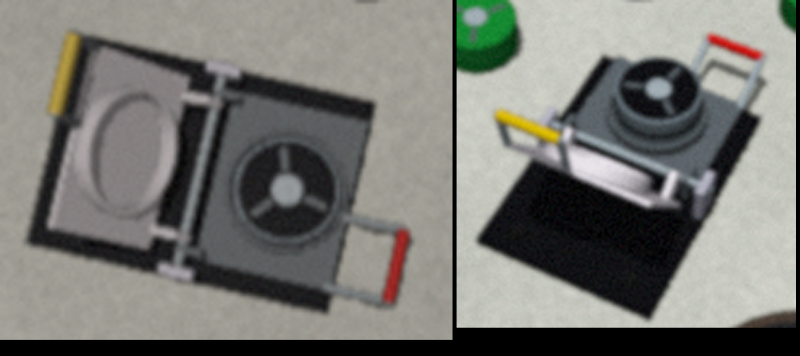

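Call:
apply_moves:
  steps:
    - {"translation": [0.5,-1,0.3],"rotation": [0,0,0.46]}
    - {"translation": [0.5,-1,0.3],"rotation": [0,0,0.46]}
    - {"translation": [0.5,-1,0.3],"rotation": [0,0,0.46]}
    - {"translation": [0.5,-1,0.3],"rotation": [0,0,0.46]}
    - {"translation": [0.5,-1,0.3],"rotation": [0,0,0.46]}
    - {"translation": [0.5,-1,0.3],"rotation": [0,0,0.46]}
    - {"translation": [0.5,-1,0.3],"rotation": [0,0,0.46]}
    - {"translation": [0.5,-1,0.3],"rotation": [0,0,0.46]}
    - {"translation": [0.5,-1,0.3],"rotation": [0,0,0.46]}
    - {"translation": [0.5,-1,0.3],"rotation": [0,0,0.46]}
  jaw: 0
  newtons: 30

```text
t: 1.03
eef_pos: [0.4251, 0.3544, 0.3015]
ee_rot: [-3.141, 0.0, -0.221]
force: [-0.7, -0.1, -0.3]
width: 0.0437
gripper_force: 0.0
```

Call:
apply_moves:
  steps:
    - {"translation": [0.578,-0.804,-0.1]}
    - {"translation": [0.578,-0.804,-0.1]}
    - {"translation": [0.578,-0.804,-0.1]}
    - {"translation": [0.578,-0.804,-0.1]}
    - {"translation": [0.578,-0.804,-0.1]}
    - {"translation": [0.578,-0.804,-0.1]}
    - {"translation": [0.578,-0.804,-0.1]}
    - {"translation": [0.578,-0.804,-0.1]}
    - {"translation": [0.578,-0.804,-0.1]}
    - {"translation": [0.578,-0.804,-0.1]}

```text
schema error: expected keys translation, rotation
```

Call:
apply_moves:
  steps:
    - {"translation": [0.578,-0.804,-0.1],"rotation": [0,0,0]}
    - {"translation": [0.578,-0.804,-0.1],"rotation": [0,0,0]}
    - {"translation": [0.578,-0.804,-0.1],"rotation": [0,0,0]}
    - {"translation": [0.578,-0.804,-0.1],"rotation": [0,0,0]}
    - {"translation": [0.578,-0.804,-0.1],"rotation": [0,0,0]}
    - {"translation": [0.578,-0.804,-0.1],"rotation": [0,0,0]}
    - {"translation": [0.578,-0.804,-0.1],"rotation": [0,0,0]}
    - {"translation": [0.578,-0.804,-0.1],"rotation": [0,0,0]}
    - {"translation": [0.578,-0.804,-0.1],"rotation": [0,0,0]}
    - {"translation": [0.578,-0.804,-0.1],"rotation": [0,0,0]}

```text
t: 1.87
eef_pos: [0.5692, 0.155, 0.2762]
ee_rot: [3.141, 0.001, -0.218]
force: [0.4, 0.5, -0.0]
width: 0.0434
gripper_force: 0.0
```

Call:
apply_moves:
  steps:
    - {"translation": [0,0,-0.08],"rotation": [0,0,0]}
    - {"translation": [0,0,-0.16],"rotation": [0,0,0]}
    - {"translation": [0,0,-0.24],"rotation": [0,0,0]}
    - {"translation": [0,0,-0.3],"rotation": [0,0,0]}
    - {"translation": [0,0,-0.35],"rotation": [0,0,0]}
    - {"translation": [0,0,-0.39],"rotation": [0,0,0]}
    - {"translation": [0,0,-0.42],"rotation": [0,0,0]}
    - {"translation": [0,0,-0.436],"rotation": [0,0,0]}
    - {"translation": [0,0,-0.436],"rotation": [0,0,0]}
    - {"translation": [0,0,-0.436],"rotation": [0,0,0]}

```text
t: 2.7
eef_pos: [0.5699, 0.154, 0.168]
ee_rot: [-3.141, -0.001, -0.219]
force: [0.1, -1.1, -0.8]
width: 0.0437
gripper_force: 0.0
```

Call:
apply_moves:
  steps:
    - {"translation": [0,0,0],"rotation": [0,0,0]}
    - {"translation": [0,0,0],"rotation": [0,0,0]}
    - {"translation": [0,0,0],"rotation": [0,0,0]}
    - {"translation": [0,0,0],"rotation": [0,0,0]}
    - {"translation": [0,0,0],"rotation": [0,0,0]}
    - {"translation": [0,0,0],"rotation": [0,0,0]}
    - {"translation": [0,0,0],"rotation": [0,0,0]}
    - {"translation": [0,0,0],"rotation": [0,0,0]}
    - {"translation": [0,0,0],"rotation": [0,0,0]}
    - {"translation": [0,0,0],"rotation": [0,0,0]}
  jaw: 1
  newtons: 25

```text
t: 3.53
eef_pos: [0.5699, 0.154, 0.1679]
ee_rot: [-3.141, -0.001, -0.22]
force: [-0.1, 3.7, 2.8]
width: 0.011
gripper_force: 25.0
```

```bash
cat >> h.py <<'E'
H=np.array([.5066,.0562,.045]);psi=np.deg2rad(-12.5)
ux=np.array([np.cos(psi),np.sin(psi),0]);uy=np.array([-np.sin(psi),np.cos(psi),0]);uz=np.array([0,0,1.])
def st():
    s=get_state();p=np.array(s['eef_pos']);g=p+[0,0,.0188];d=g-H
    print('t',round(s['t'],2),'p',p.round(4),'local',np.round([d@ux,d@uy,d[2]],4),'r',round(float(np.hypot(d@uy,d[2])),4),'ang',round(float(np.degrees(np.arctan2(d[2],d@uy))),2),'F',np.round(s['force'],1),'w',round(s['width'],4),s['gripper_force']);return p
def arc(a0,a1,n=10,r=.18):
    A=np.radians(np.linspace(a0,a1,n+1)); P=np.c_[r*np.cos(A),r*np.sin(A)];D=P[1:]-P[0]
    for v in D: print(np.round((v[0]*uy+v[1]*uz)/.25,3).tolist())
E
python3 - <<'E'
from h import *
st()
for a in(52,72,97,122,147,180): pass
arc(51.5,71.5);print();arc(71.5,101.5);print();arc(101.5,131.5);print();arc(131.5,161.5)
E
```

```text
t 3.53 p [0.5699 0.154  0.1679] local [0.0407 0.1092 0.1417] r 0.1789 ang 52.38 F [-0.1  3.7  2.8] w 0.011 25.008832812309265
[-0.004, -0.019, 0.015]
[-0.009, -0.039, 0.03]
[-0.013, -0.06, 0.044]
[-0.018, -0.081, 0.057]
[-0.023, -0.102, 0.069]
[-0.027, -0.124, 0.081]
[-0.032, -0.146, 0.092]
[-0.037, -0.169, 0.102]
[-0.042, -0.191, 0.111]
[-0.048, -0.215, 0.119]

[-0.008, -0.035, 0.011]
[-0.016, -0.071, 0.02]
[-0.024, -0.107, 0.027]
[-0.032, -0.143, 0.033]
[-0.04, -0.18, 0.036]
[-0.048, -0.217, 0.037]
[-0.056, -0.254, 0.037]
[-0.064, -0.29, 0.034]
[-0.072, -0.327, 0.029]
[-0.081, -0.363, 0.023]

[-0.008, -0.036, -0.008]
[-0.016, -0.071, -0.019]
[-0.024, -0.106, -0.031]
[-0.031, -0.14, -0.045]
[-0.038, -0.174, -0.061]
[-0.046, -0.206, -0.079]
[-0.053, -0.238, -0.098]
[-0.059, -0.268, -0.119]
[-0.066, -0.297, -0.142]
[-0.072, -0.326, -0.166]

[-0.006, -0.027, -0.026]
[-0.012, -0.052, -0.053]
[-0.017, -0.077, -0.081]
[-0.022, -0.099, -0.111]
[-0.027, -0.12, -0.142]
[-0.031, -0.14, -0.174]
[-0.035, -0.158, -0.207]
[-0.039, -0.174, -0.241]
[-0.042, -0.188, -0.275]
[-0.045, -0.201, -0.311]
```

Call:
apply_moves:
  steps:
    - {"translation": [-0.004,-0.019,0.015],"rotation": [0,0,0]}
    - {"translation": [-0.009,-0.039,0.03],"rotation": [0,0,0]}
    - {"translation": [-0.013,-0.06,0.044],"rotation": [0,0,0]}
    - {"translation": [-0.018,-0.081,0.057],"rotation": [0,0,0]}
    - {"translation": [-0.023,-0.102,0.069],"rotation": [0,0,0]}
    - {"translation": [-0.027,-0.124,0.081],"rotation": [0,0,0]}
    - {"translation": [-0.032,-0.146,0.092],"rotation": [0,0,0]}
    - {"translation": [-0.037,-0.169,0.102],"rotation": [0,0,0]}
    - {"translation": [-0.042,-0.191,0.111],"rotation": [0,0,0]}
    - {"translation": [-0.048,-0.215,0.119],"rotation": [0,0,0]}

```text
t: 4.37
eef_pos: [0.5581, 0.0995, 0.1979]
ee_rot: [-3.141, -0.001, -0.22]
force: [2.2, 4.1, 1.9]
width: 0.0108
gripper_force: 25.0
```

```bash
python3 -c "
from h import *
st()"
```

```text
t 4.37 p [0.5581 0.0995 0.1979] local [0.0409 0.0535 0.1717] r 0.1799 ang 72.71 F [2.2 4.1 1.9] w 0.0108 24.98368799686432
```

Forces are low and the bar is tracking the arc, so I'll continue.

Call:
apply_moves:
  steps:
    - {"translation": [-0.008,-0.035,0.011],"rotation": [0,0,0]}
    - {"translation": [-0.016,-0.071,0.02],"rotation": [0,0,0]}
    - {"translation": [-0.024,-0.107,0.027],"rotation": [0,0,0]}
    - {"translation": [-0.032,-0.143,0.033],"rotation": [0,0,0]}
    - {"translation": [-0.04,-0.18,0.036],"rotation": [0,0,0]}
    - {"translation": [-0.048,-0.217,0.037],"rotation": [0,0,0]}
    - {"translation": [-0.056,-0.254,0.037],"rotation": [0,0,0]}
    - {"translation": [-0.064,-0.29,0.034],"rotation": [0,0,0]}
    - {"translation": [-0.072,-0.327,0.029],"rotation": [0,0,0]}
    - {"translation": [-0.081,-0.363,0.023],"rotation": [0,0,0]}

```text
t: 5.2
eef_pos: [0.5377, 0.008, 0.2032]
ee_rot: [-3.141, -0.001, -0.22]
force: [7.2, 2.6, 0.3]
width: 0.0107
gripper_force: 25.0
```

Call:
apply_moves:
  steps:
    - {"translation": [-0.008,-0.036,-0.008],"rotation": [0,0,0]}
    - {"translation": [-0.016,-0.071,-0.019],"rotation": [0,0,0]}
    - {"translation": [-0.024,-0.106,-0.031],"rotation": [0,0,0]}
    - {"translation": [-0.031,-0.14,-0.045],"rotation": [0,0,0]}
    - {"translation": [-0.038,-0.174,-0.061],"rotation": [0,0,0]}
    - {"translation": [-0.046,-0.206,-0.079],"rotation": [0,0,0]}
    - {"translation": [-0.053,-0.238,-0.098],"rotation": [0,0,0]}
    - {"translation": [-0.059,-0.268,-0.119],"rotation": [0,0,0]}
    - {"translation": [-0.066,-0.297,-0.142],"rotation": [0,0,0]}
    - {"translation": [-0.072,-0.326,-0.166],"rotation": [0,0,0]}

```text
t: 6.03
eef_pos: [0.5201, -0.073, 0.1613]
ee_rot: [-3.141, -0.002, -0.22]
force: [8.0, 4.8, -2.6]
width: 0.011
gripper_force: 25.0
```

```bash
python3 -c "
from h import *
st()"
```

```text
t 6.03 p [ 0.5201 -0.073   0.1613] local [ 0.0412 -0.1232  0.1351] r 0.1828 ang 132.35 F [ 8.   4.8 -2.6] w 0.011 24.962634444236755
```

Call:
apply_moves:
  steps:
    - {"translation": [-0.005,-0.027,-0.026],"rotation": [0,0,0]}
    - {"translation": [-0.01,-0.052,-0.053],"rotation": [0,0,0]}
    - {"translation": [-0.014,-0.077,-0.081],"rotation": [0,0,0]}
    - {"translation": [-0.018,-0.099,-0.111],"rotation": [0,0,0]}
    - {"translation": [-0.022,-0.12,-0.142],"rotation": [0,0,0]}
    - {"translation": [-0.025,-0.14,-0.174],"rotation": [0,0,0]}
    - {"translation": [-0.028,-0.158,-0.207],"rotation": [0,0,0]}
    - {"translation": [-0.031,-0.174,-0.241],"rotation": [0,0,0]}
    - {"translation": [-0.033,-0.188,-0.275],"rotation": [0,0,0]}
    - {"translation": [-0.036,-0.2,-0.311],"rotation": [0,0,0]}

```text
t: 6.87
eef_pos: [0.5099, -0.1213, 0.0825]
ee_rot: [-3.139, 0.001, -0.221]
force: [4.6, 17.1, -2.4]
width: 0.0116
gripper_force: 25.0
```

```bash
sed -i 's/^H=.*;psi/H=np.array([.5059,.0533,.045]);psi/' h.py; python3 -c "
from h import *
st();arc(162,181)"
```

```text
t 6.87 p [ 0.5099 -0.1213  0.0825] local [ 0.0417 -0.1696  0.0563] r 0.1787 ang 161.62 F [ 4.6 17.1 -2.4] w 0.0116 24.9937042593956
[-0.002, -0.007, -0.023]
[-0.003, -0.013, -0.046]
[-0.004, -0.018, -0.069]
[-0.005, -0.023, -0.093]
[-0.006, -0.027, -0.116]
[-0.007, -0.03, -0.14]
[-0.007, -0.032, -0.163]
[-0.007, -0.034, -0.187]
[-0.008, -0.034, -0.211]
[-0.008, -0.034, -0.235]
```

Call:
apply_moves:
  steps:
    - {"translation": [0,-0.001,-0.023],"rotation": [0,0,0]}
    - {"translation": [0,-0.004,-0.046],"rotation": [0,0,0]}
    - {"translation": [-0.001,-0.008,-0.069],"rotation": [0,0,0]}
    - {"translation": [-0.002,-0.011,-0.093],"rotation": [0,0,0]}
    - {"translation": [-0.003,-0.014,-0.116],"rotation": [0,0,0]}
    - {"translation": [-0.003,-0.017,-0.14],"rotation": [0,0,0]}
    - {"translation": [-0.003,-0.019,-0.163],"rotation": [0,0,0]}
    - {"translation": [-0.003,-0.02,-0.187],"rotation": [0,0,0]}
    - {"translation": [-0.003,-0.02,-0.211],"rotation": [0,0,0]}
    - {"translation": [-0.003,-0.02,-0.228],"rotation": [0,0,0]}

```text
t: 7.7
eef_pos: [0.5102, -0.1279, 0.0283]
ee_rot: [3.14, -0.001, -0.218]
force: [-9.9, 4.6, 39.6]
width: 0.0111
gripper_force: 25.0
```

```bash
python3 -c "
from h import *
st()"
```

```text
t 7.7 p [ 0.5102 -0.1279  0.0283] local [ 0.0434 -0.176   0.0021] r 0.176 ang 179.31 F [-9.9  4.6 39.6] w 0.0111 25.010586977005005
```

Call:
apply_moves:
  steps:
    - {"translation": [0,0,0.004],"rotation": [0,0,0]}
    - {"translation": [0,0,0.006],"rotation": [0,0,0]}
    - {"translation": [0,0,0.006],"rotation": [0,0,0]}
    - {"translation": [0,0,0.006],"rotation": [0,0,0]}
    - {"translation": [0,0,0.04],"rotation": [0,0,0]}
    - {"translation": [0,0,0.1],"rotation": [0,0,0]}
    - {"translation": [0,0,0.18],"rotation": [0,0,0]}
    - {"translation": [0,0,0.28],"rotation": [0,0,0]}
    - {"translation": [0,0,0.4],"rotation": [0,0,0]}
    - {"translation": [0,0,0.4],"rotation": [0,0,0]}
  jaw: 0.2

```text
t: 8.53
eef_pos: [0.5129, -0.1277, 0.1328]
ee_rot: [-3.14, -0.008, -0.219]
force: [0.5, 0.5, 1.0]
width: 0.0351
gripper_force: 0.0
```

Run:
```python
from h import *
st()
I=bars()
b=cv2.resize(I['side'][190:340,240:400],None,fx=3,fy=3)
a=cv2.resize(I['top'][190:300,230:370],None,fx=2,fy=2)
c=np.zeros((450,780,3),np.uint8);c[:,:480]=b;c[:220,490:770]=a
cv2.imwrite('pics/c2.png',c)
```

```text
t 8.53 p [ 0.5129 -0.1277  0.1328] local [ 0.046  -0.1752  0.1066] r 0.2051 ang 148.69 F [0.5 0.5 1. ] w 0.0351 0.0
red side [364.4 224.1] [[354.0, 220.10000610351562], [374.70001220703125, 227.8000030517578]] 85 [22.1  4.1]
red top [352.  277.4] [[354.3999938964844, 266.1000061035156], [349.8999938964844, 287.20001220703125]] 66 [ 3.2 21.6]
red [ 0.4266 -0.1102  0.0431] gap 0.0001
yellow side [336.4 213.5] [[325.8999938964844, 210.3000030517578], [345.70001220703125, 216.89999389648438]] 67 [20.9  3.8]
```

View pics/c2.png

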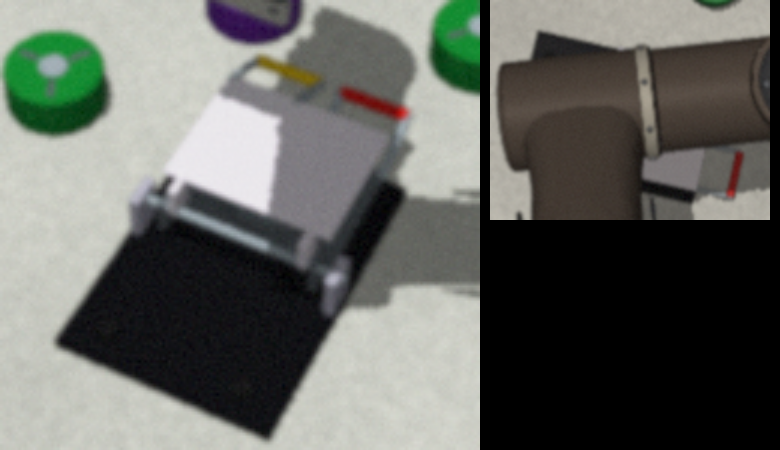

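Call:
apply_moves:
  steps:
    - {"translation": [-0.12,0.026,0],"rotation": [0,0.015,0]}
    - {"translation": [-0.24,0.052,0],"rotation": [0,0.015,0]}
    - {"translation": [-0.348,0.073,0],"rotation": [0,0.015,0]}
    - {"translation": [-0.348,0.073,0],"rotation": [0,0.015,0]}
    - {"translation": [-0.348,0.073,-0.1],"rotation": [0,0.015,0]}
    - {"translation": [-0.348,0.073,-0.2],"rotation": [0,0.015,0]}
    - {"translation": [-0.348,0.073,-0.29],"rotation": [0,0.015,0]}
    - {"translation": [-0.348,0.073,-0.36],"rotation": [0,0.015,0]}
    - {"translation": [-0.348,0.073,-0.4],"rotation": [0,0.015,0]}
    - {"translation": [-0.348,0.073,-0.424],"rotation": [0,0.015,0]}

```text
t: 9.47
eef_pos: [0.421, -0.1095, 0.0189]
ee_rot: [3.138, 0.011, -0.22]
force: [-0.1, 0.3, -0.6]
width: 0.035
gripper_force: 0.0
```

Call:
apply_moves:
  steps:
    - {"translation": [0,0,0],"rotation": [0,0,0]}
    - {"translation": [0,0,0],"rotation": [0,0,0]}
    - {"translation": [0,0,0],"rotation": [0,0,0]}
    - {"translation": [0,0,0],"rotation": [0,0,0]}
    - {"translation": [0,0,0],"rotation": [0,0,0]}
    - {"translation": [0,0,0],"rotation": [0,0,0]}
    - {"translation": [0,0,0],"rotation": [0,0,0]}
    - {"translation": [0,0,0],"rotation": [0,0,0]}
    - {"translation": [0,0,0],"rotation": [0,0,0]}
    - {"translation": [0,0,0],"rotation": [0,0,0]}
  jaw: 1
  newtons: 35

```text
t: 10.3
eef_pos: [0.4232, -0.1092, 0.0214]
ee_rot: [3.14, 0.007, -0.22]
force: [-1.4, -0.5, 7.4]
width: 0.0109
gripper_force: 35.0
```

```bash
python3 -c "
from h import *
st();
for a in range(178,0,-25): print(a);arc(a,a-25)"
```

```text
t 10.3 p [ 0.4232 -0.1092  0.0214] local [-0.0456 -0.1765 -0.0048] r 0.1766 ang -178.43 F [-1.4 -0.5  7.4] w 0.0109 34.99901533126831
178
[0.0, 0.002, 0.031]
[0.001, 0.005, 0.063]
[0.002, 0.009, 0.094]
[0.003, 0.015, 0.125]
[0.005, 0.022, 0.155]
[0.007, 0.03, 0.185]
[0.009, 0.04, 0.215]
[0.011, 0.051, 0.245]
[0.014, 0.063, 0.273]
[0.017, 0.076, 0.302]
153
[0.003, 0.015, 0.028]
[0.007, 0.03, 0.055]
[0.01, 0.047, 0.081]
[0.014, 0.065, 0.106]
[0.019, 0.084, 0.131]
[0.023, 0.104, 0.155]
[0.028, 0.125, 0.178]
[0.033, 0.147, 0.2]
[0.038, 0.17, 0.221]
[0.043, 0.194, 0.24]
128
[0.005, 0.025, 0.019]
[0.011, 0.05, 0.036]
[0.017, 0.076, 0.053]
[0.023, 0.103, 0.068]
[0.029, 0.13, 0.082]
[0.035, 0.158, 0.095]
[0.041, 0.187, 0.107]
[0.048, 0.216, 0.117]
[0.054, 0.245, 0.126]
[0.061, 0.275, 0.134]
103
[0.007, 0.03, 0.006]
[0.013, 0.06, 0.011]
[0.02, 0.091, 0.015]
[0.027, 0.121, 0.017]
[0.034, 0.152, 0.018]
[0.04, 0.183, 0.018]
[0.047, 0.213, 0.016]
[0.054, 0.244, 0.013]
[0.061, 0.274, 0.009]
[0.067, 0.304, 0.003]
78
[0.007, 0.03, -0.007]
[0.013, 0.059, -0.016]
[0.02, 0.088, -0.026]
[0.026, 0.117, -0.037]
[0.032, 0.145, -0.049]
[0.038, 0.173, -0.063]
[0.044, 0.2, -0.078]
[0.05, 0.226, -0.094]
[0.056, 0.252, -0.111]
[0.061, 0.277, -0.129]
53
[0.005, 0.024, -0.019]
[0.01, 0.047, -0.04]
[0.015, 0.07, -0.061]
[0.02, 0.091, -0.084]
[0.025, 0.111, -0.107]
[0.029, 0.131, -0.132]
[0.033, 0.149, -0.157]
[0.037, 0.166, -0.183]
[0.04, 0.183, -0.21]
[0.044, 0.198, -0.237]
28
[0.003, 0.014, -0.028]
[0.006, 0.026, -0.057]
[0.008, 0.038, -0.086]
[0.011, 0.048, -0.116]
[0.013, 0.057, -0.146]
[0.014, 0.064, -0.176]
[0.016, 0.071, -0.207]
[0.017, 0.075, -0.238]
[0.018, 0.079, -0.269]
[0.018, 0.081, -0.3]
3
[0.0, 0.001, -0.031]
[0.0, 0.001, -0.063]
[-0.0, -0.001, -0.094]
[-0.001, -0.004, -0.125]
[-0.002, -0.009, -0.157]
[-0.003, -0.014, -0.187]
[-0.005, -0.021, -0.218]
[-0.007, -0.03, -0.248]
[-0.009, -0.039, -0.278]
[-0.011, -0.05, -0.307]
```

```bash
sed -i 's/deg2rad(-12.5)/deg2rad(-11.9)/' h.py; python3 -c "
from h import *
for a in (180,155,130,105): print(a);arc(a,a-25)"
```

```text
180
[0.0, 0.001, 0.031]
[0.001, 0.003, 0.063]
[0.001, 0.006, 0.094]
[0.002, 0.011, 0.125]
[0.004, 0.017, 0.156]
[0.005, 0.024, 0.186]
[0.007, 0.033, 0.217]
[0.009, 0.042, 0.246]
[0.011, 0.054, 0.276]
[0.014, 0.066, 0.304]
155
[0.003, 0.014, 0.028]
[0.006, 0.028, 0.056]
[0.009, 0.044, 0.083]
[0.013, 0.061, 0.109]
[0.017, 0.08, 0.134]
[0.021, 0.099, 0.159]
[0.025, 0.119, 0.182]
[0.03, 0.14, 0.205]
[0.034, 0.163, 0.227]
[0.039, 0.186, 0.247]
130
[0.005, 0.024, 0.02]
[0.01, 0.049, 0.038]
[0.016, 0.074, 0.056]
[0.021, 0.101, 0.072]
[0.027, 0.128, 0.087]
[0.033, 0.155, 0.101]
[0.039, 0.183, 0.114]
[0.045, 0.212, 0.125]
[0.051, 0.241, 0.135]
[0.057, 0.271, 0.144]
105
[0.006, 0.03, 0.007]
[0.013, 0.06, 0.014]
[0.019, 0.09, 0.018]
[0.025, 0.121, 0.022]
[0.032, 0.152, 0.024]
[0.038, 0.182, 0.025]
[0.045, 0.213, 0.024]
[0.051, 0.244, 0.022]
[0.058, 0.274, 0.018]
[0.064, 0.305, 0.014]
```

Call:
apply_moves:
  steps:
    - {"translation": [0,0.001,0.031],"rotation": [0,0,0]}
    - {"translation": [0.001,0.003,0.063],"rotation": [0,0,0]}
    - {"translation": [0.001,0.006,0.094],"rotation": [0,0,0]}
    - {"translation": [0.002,0.011,0.125],"rotation": [0,0,0]}
    - {"translation": [0.004,0.017,0.156],"rotation": [0,0,0]}
    - {"translation": [0.005,0.024,0.186],"rotation": [0,0,0]}
    - {"translation": [0.007,0.033,0.217],"rotation": [0,0,0]}
    - {"translation": [0.009,0.042,0.246],"rotation": [0,0,0]}
    - {"translation": [0.011,0.054,0.276],"rotation": [0,0,0]}
    - {"translation": [0.014,0.066,0.304],"rotation": [0,0,0]}

```text
t: 11.13
eef_pos: [0.4263, -0.0935, 0.0975]
ee_rot: [3.138, 0.007, -0.22]
force: [4.5, -9.6, -5.8]
width: 0.0109
gripper_force: 35.0
```

```bash
python3 -c "
from h import *
st();bars()"
```

```text
t 11.13 p [ 0.4263 -0.0935  0.0975] local [-0.0476 -0.1601  0.0713] r 0.1752 ang 156.0 F [ 4.5 -9.6 -5.8] w 0.0109 35.00106632709503
red side [373.2 212.6] [[374.29998779296875, 211.3000030517578], [372.29998779296875, 213.3000030517578]] 8 [2.1 2.8]
yellow side [336.8 200.2] [[339.0, 200.5], [334.0, 200.5]] 8 [1. 5.]
yellow top [356.3 242.8] [[358.1000061035156, 233.8000030517578], [354.6000061035156, 251.3000030517578]] 65 [ 3.7 17.8]
yellow [ 0.5108 -0.1163  0.1042] gap 0.0132
```

Call:
apply_moves:
  steps:
    - {"translation": [0.003,0.012,0.028],"rotation": [0,0,0]}
    - {"translation": [0.006,0.025,0.056],"rotation": [0,0,0]}
    - {"translation": [0.009,0.04,0.083],"rotation": [0,0,0]}
    - {"translation": [0.013,0.057,0.109],"rotation": [0,0,0]}
    - {"translation": [0.017,0.075,0.134],"rotation": [0,0,0]}
    - {"translation": [0.021,0.094,0.159],"rotation": [0,0,0]}
    - {"translation": [0.025,0.114,0.182],"rotation": [0,0,0]}
    - {"translation": [0.03,0.136,0.205],"rotation": [0,0,0]}
    - {"translation": [0.034,0.158,0.227],"rotation": [0,0,0]}
    - {"translation": [0.039,0.182,0.247],"rotation": [0,0,0]}

```text
t: 12.07
eef_pos: [0.4357, -0.05, 0.1603]
ee_rot: [3.135, 0.007, -0.219]
force: [0.6, -20.6, 10.2]
width: 0.0112
gripper_force: 35.0
```

```bash
python3 -c "
from h import *
st()"
```

```text
t 12.07 p [ 0.4357 -0.05    0.1603] local [-0.0474 -0.1155  0.1341] r 0.177 ang 130.75 F [  0.6 -20.6  10.2] w 0.0112 35.003831684589386
```

Call:
apply_moves:
  steps:
    - {"translation": [0.004,0.018,0.026],"rotation": [0,0,0]}
    - {"translation": [0.009,0.042,0.047],"rotation": [0,0,0]}
    - {"translation": [0.015,0.067,0.067],"rotation": [0,0,0]}
    - {"translation": [0.02,0.094,0.084],"rotation": [0,0,0]}
    - {"translation": [0.026,0.121,0.1],"rotation": [0,0,0]}
    - {"translation": [0.032,0.149,0.115],"rotation": [0,0,0]}
    - {"translation": [0.038,0.177,0.128],"rotation": [0,0,0]}
    - {"translation": [0.044,0.206,0.14],"rotation": [0,0,0]}
    - {"translation": [0.05,0.236,0.15],"rotation": [0,0,0]}
    - {"translation": [0.056,0.267,0.16],"rotation": [0,0,0]}

```text
t: 12.9
eef_pos: [0.4504, 0.0177, 0.2004]
ee_rot: [3.137, 0.006, -0.219]
force: [1.7, -11.5, 8.0]
width: 0.0107
gripper_force: 35.0
```

```bash
python3 -c "
from h import *
st()"
```

```text
t 12.9 p [0.4504 0.0177 0.2004] local [-0.047  -0.0462  0.1742] r 0.1802 ang 104.86 F [  1.7 -11.5   8. ] w 0.0107 34.993606209754944
```

Call:
apply_moves:
  steps:
    - {"translation": [0.006,0.03,0.009],"rotation": [0,0,0]}
    - {"translation": [0.013,0.06,0.017],"rotation": [0,0,0]}
    - {"translation": [0.019,0.09,0.022],"rotation": [0,0,0]}
    - {"translation": [0.025,0.121,0.026],"rotation": [0,0,0]}
    - {"translation": [0.032,0.152,0.028],"rotation": [0,0,0]}
    - {"translation": [0.038,0.182,0.029],"rotation": [0,0,0]}
    - {"translation": [0.045,0.213,0.028],"rotation": [0,0,0]}
    - {"translation": [0.051,0.244,0.026],"rotation": [0,0,0]}
    - {"translation": [0.058,0.274,0.022],"rotation": [0,0,0]}
    - {"translation": [0.064,0.305,0.018],"rotation": [0,0,0]}

```text
t: 13.73
eef_pos: [0.4669, 0.095, 0.2046]
ee_rot: [3.139, 0.005, -0.22]
force: [4.9, -6.2, 5.7]
width: 0.0111
gripper_force: 35.0
```

```bash
python3 -c "
from h import *
st();I=bars()
b=cv2.resize(I['side'][180:340,240:420],None,fx=3,fy=3);cv2.imwrite('pics/c3.png',b)
for a in (80,55,30,): print(a);arc(a,a-25)"
```

```text
t 13.73 p [0.4669 0.095  0.2046] local [-0.0467  0.0328  0.1784] r 0.1814 ang 79.6 F [ 4.9 -6.2  5.7] w 0.0111 34.99611675739288
red side [340.5 239.7] [[337.70001220703125, 239.10000610351562], [343.1000061035156, 240.39999389648438]] 18 [5.6 2.7]
yellow side [296.5 219.8] [[284.79998779296875, 215.60000610351562], [339.0, 236.5]] 119 [58.2  5.4]
yellow top [281.2 221.8] [[283.79998779296875, 211.1999969482422], [278.20001220703125, 233.8000030517578]] 100 [ 4.6 23.3]
yellow [0.5543 0.0737 0.2216] gap 0.0034
80
[0.006, 0.03, -0.006]
[0.013, 0.06, -0.014]
[0.019, 0.09, -0.022]
[0.025, 0.119, -0.032]
[0.031, 0.147, -0.044]
[0.037, 0.175, -0.057]
[0.043, 0.203, -0.07]
[0.048, 0.23, -0.086]
[0.054, 0.256, -0.102]
[0.059, 0.282, -0.119]
55
[0.005, 0.025, -0.019]
[0.01, 0.049, -0.038]
[0.015, 0.072, -0.059]
[0.02, 0.094, -0.081]
[0.024, 0.115, -0.103]
[0.029, 0.136, -0.127]
[0.033, 0.155, -0.151]
[0.036, 0.173, -0.177]
[0.04, 0.19, -0.203]
[0.043, 0.206, -0.23]
30
[0.003, 0.015, -0.028]
[0.006, 0.028, -0.056]
[0.009, 0.041, -0.084]
[0.011, 0.052, -0.114]
[0.013, 0.062, -0.143]
[0.015, 0.07, -0.174]
[0.016, 0.078, -0.204]
[0.018, 0.084, -0.235]
[0.019, 0.088, -0.266]
[0.019, 0.092, -0.297]
```

View pics/c3.png

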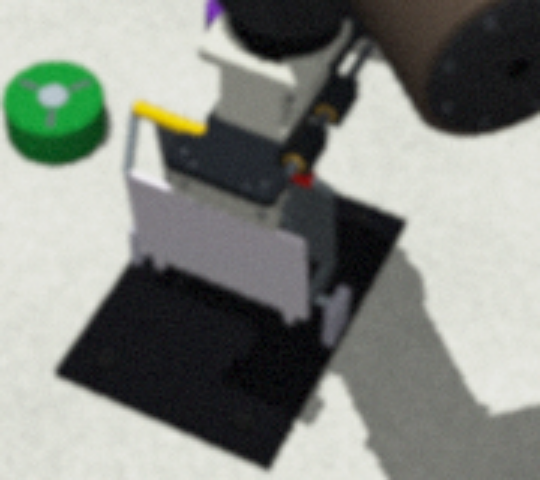

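The halves are moving together, standing nearly upright. The yellow bar is near (165,118) in the crop and clear of the gripper, so I'll continue.

Call:
apply_moves:
  steps:
    - {"translation": [0.006,0.03,-0.006],"rotation": [0,0,0]}
    - {"translation": [0.013,0.06,-0.014],"rotation": [0,0,0]}
    - {"translation": [0.019,0.09,-0.022],"rotation": [0,0,0]}
    - {"translation": [0.025,0.119,-0.032],"rotation": [0,0,0]}
    - {"translation": [0.031,0.147,-0.044],"rotation": [0,0,0]}
    - {"translation": [0.037,0.175,-0.057],"rotation": [0,0,0]}
    - {"translation": [0.043,0.203,-0.07],"rotation": [0,0,0]}
    - {"translation": [0.048,0.23,-0.086],"rotation": [0,0,0]}
    - {"translation": [0.054,0.256,-0.102],"rotation": [0,0,0]}
    - {"translation": [0.059,0.282,-0.119],"rotation": [0,0,0]}

```text
t: 14.67
eef_pos: [0.4819, 0.1658, 0.1744]
ee_rot: [3.14, 0.005, -0.22]
force: [7.5, -6.6, 2.9]
width: 0.0109
gripper_force: 35.0
```

```bash
python3 -c "
from h import *
st()"
```

```text
t 14.67 p [0.4819 0.1658 0.1744] local [-0.0466  0.1052  0.1482] r 0.1818 ang 54.64 F [ 7.5 -6.6  2.9] w 0.0109 34.98646259307861
```

Call:
apply_moves:
  steps:
    - {"translation": [0.006,0.025,-0.019],"rotation": [0,0,0]}
    - {"translation": [0.011,0.049,-0.038],"rotation": [0,0,0]}
    - {"translation": [0.016,0.072,-0.059],"rotation": [0,0,0]}
    - {"translation": [0.021,0.094,-0.081],"rotation": [0,0,0]}
    - {"translation": [0.025,0.115,-0.103],"rotation": [0,0,0]}
    - {"translation": [0.03,0.136,-0.127],"rotation": [0,0,0]}
    - {"translation": [0.034,0.155,-0.151],"rotation": [0,0,0]}
    - {"translation": [0.038,0.173,-0.177],"rotation": [0,0,0]}
    - {"translation": [0.043,0.19,-0.203],"rotation": [0,0,0]}
    - {"translation": [0.046,0.206,-0.23],"rotation": [0,0,0]}

```text
t: 15.5
eef_pos: [0.4931, 0.2177, 0.1164]
ee_rot: [3.14, 0.006, -0.22]
force: [5.7, -4.2, 3.7]
width: 0.0108
gripper_force: 35.0
```

```bash
python3 -c "
from h import *
st()"
```

```text
t 15.5 p [0.4931 0.2177 0.1164] local [-0.0465  0.1582  0.0902] r 0.1821 ang 29.69 F [ 5.7 -4.2  3.7] w 0.0108 34.99104559421539
```

Call:
apply_moves:
  steps:
    - {"translation": [0.004,0.015,-0.028],"rotation": [0,0,0]}
    - {"translation": [0.007,0.028,-0.056],"rotation": [0,0,0]}
    - {"translation": [0.01,0.041,-0.084],"rotation": [0,0,0]}
    - {"translation": [0.013,0.052,-0.114],"rotation": [0,0,0]}
    - {"translation": [0.015,0.061,-0.143],"rotation": [0,0,0]}
    - {"translation": [0.017,0.069,-0.174],"rotation": [0,0,0]}
    - {"translation": [0.018,0.076,-0.204],"rotation": [0,0,0]}
    - {"translation": [0.02,0.081,-0.235],"rotation": [0,0,0]}
    - {"translation": [0.021,0.085,-0.266],"rotation": [0,0,0]}
    - {"translation": [0.021,0.088,-0.297],"rotation": [0,0,0]}

```text
t: 16.33
eef_pos: [0.4984, 0.2417, 0.0414]
ee_rot: [-3.14, 0.006, -0.219]
force: [4.6, 4.1, 5.8]
width: 0.0112
gripper_force: 35.0
```

```bash
python3 -c "
from h import *
st()"
```

```text
t 16.33 p [0.4984 0.2417 0.0414] local [-0.0462  0.1828  0.0152] r 0.1835 ang 4.75 F [4.6 4.1 5.8] w 0.0112 35.00552415847778
```

Call:
apply_moves:
  steps:
    - {"translation": [0,-0.002,-0.02],"rotation": [0,0,0]}
    - {"translation": [0,-0.004,-0.035],"rotation": [0,0,0]}
    - {"translation": [0,-0.006,-0.045],"rotation": [0,0,0]}
    - {"translation": [0,-0.008,-0.052],"rotation": [0,0,0]}
    - {"translation": [0,-0.008,-0.058],"rotation": [0,0,0]}
    - {"translation": [0,-0.008,-0.062],"rotation": [0,0,0]}
    - {"translation": [0,-0.008,-0.064],"rotation": [0,0,0]}
    - {"translation": [0,-0.008,-0.066],"rotation": [0,0,0]}
    - {"translation": [0,-0.008,-0.068],"rotation": [0,0,0]}
    - {"translation": [0,-0.008,-0.07],"rotation": [0,0,0]}

```text
t: 17.17
eef_pos: [0.4989, 0.2428, 0.0247]
ee_rot: [-3.136, 0.005, -0.219]
force: [-1.7, 15.9, 4.2]
width: 0.0107
gripper_force: 35.0
```

```bash
python3 -c "
from h import *
st()
for n in('side','top'):
  for c in HSV:
    r=bar(n,grab_frame(n),c,(200,180,400,360)); print(n,c,r and (r[0],r[2],plane(n,r[0],.045)))"
```

```text
t 17.17 p [0.4989 0.2428 0.0247] local [-0.0459  0.1839 -0.0015] r 0.1839 ang -0.47 F [-1.7 15.9  4.2] w 0.0107 35.02061069011688
side red None
side yellow (array([265.35714286, 316.34821429]), 112, array([0.58634354, 0.22069631, 0.045     ]))
top red None
top yellow (array([230.74545455, 217.09090909]), 55, array([0.5862528, 0.2252844, 0.045    ]))
```

Call:
apply_moves:
  steps:
    - {"translation": [0,-0.004,-0.004],"rotation": [0,0,0]}
    - {"translation": [0,-0.008,-0.008],"rotation": [0,0,0]}
    - {"translation": [0,-0.01,-0.01],"rotation": [0,0,0]}
    - {"translation": [0,-0.01,-0.012],"rotation": [0,0,0]}
    - {"translation": [0,-0.01,-0.014],"rotation": [0,0,0]}
    - {"translation": [0,-0.01,-0.016],"rotation": [0,0,0]}
    - {"translation": [0,-0.01,-0.018],"rotation": [0,0,0]}
    - {"translation": [0,-0.01,-0.018],"rotation": [0,0,0]}
    - {"translation": [0,-0.01,-0.018],"rotation": [0,0,0]}
    - {"translation": [0,-0.01,-0.018],"rotation": [0,0,0]}

```text
t: 18.2
eef_pos: [0.4991, 0.2427, 0.0204]
ee_rot: [-3.132, 0.004, -0.218]
force: [-5.6, 26.1, 2.5]
width: 0.0108
gripper_force: 35.0
```

```bash
python3 -c "
from h import *
st()
bars(roi={'side':(200,180,400,360),'top':(200,180,400,300)})"
```

```text
t 18.2 p [0.4991 0.2427 0.0204] local [-0.0457  0.1839 -0.0058] r 0.184 ang -1.8 F [-5.6 26.1  2.5] w 0.0108 35.028381049633026
yellow side [265.4 317.4] [[254.1999969482422, 312.5], [277.29998779296875, 322.29998779296875]] 111 [25.1  4.9]
yellow top [230.9 217.4] [[233.3000030517578, 207.8000030517578], [228.5, 227.10000610351562]] 55 [ 2.4 19.9]
yellow [0.585  0.2244 0.0471] gap 0.0004
```

Call:
apply_moves:
  steps:
    - {"translation": [0,0.006,0],"rotation": [0,0,0]}
    - {"translation": [0,0.012,0],"rotation": [0,0,0]}
    - {"translation": [0,0.018,0],"rotation": [0,0,0]}
    - {"translation": [0,0.02,-0.004],"rotation": [0,0,0]}
    - {"translation": [0,0.02,-0.008],"rotation": [0,0,0]}
    - {"translation": [0,0.02,-0.012],"rotation": [0,0,0]}
    - {"translation": [0,0.02,-0.016],"rotation": [0,0,0]}
    - {"translation": [0,0.02,-0.016],"rotation": [0,0,0]}
    - {"translation": [0,0.02,-0.016],"rotation": [0,0,0]}
    - {"translation": [0,0.02,-0.016],"rotation": [0,0,0]}

```text
t: 19.13
eef_pos: [0.499, 0.2429, 0.0193]
ee_rot: [-3.138, 0.004, -0.218]
force: [-8.3, 2.1, 39.4]
width: 0.0111
gripper_force: 35.0
```

```bash
python3 -c "
from h import *
st()
bars(roi={'side':(200,180,400,360),'top':(200,180,400,300)})"
```

```text
t 19.13 p [0.499  0.2429 0.0193] local [-0.0459  0.1841 -0.0069] r 0.1843 ang -2.15 F [-8.3  2.1 39.4] w 0.0111 35.03249108791351
yellow side [265.5 317.6] [[254.10000610351562, 312.79998779296875], [277.70001220703125, 322.29998779296875]] 112 [25.4  5.2]
yellow top [230.9 217.6] [[233.39999389648438, 207.89999389648438], [228.39999389648438, 227.89999389648438]] 59 [ 2.7 20.6]
yellow [0.5848 0.2245 0.0462] gap 0.0
```

Call:
apply_moves:
  steps:
    - {"translation": [0,-0.001,0.03],"rotation": [0,0,0]}
    - {"translation": [-0.001,-0.003,0.063],"rotation": [0,0,0]}
    - {"translation": [-0.001,-0.006,0.097],"rotation": [0,0,0]}
    - {"translation": [-0.002,-0.011,0.13],"rotation": [0,0,0]}
    - {"translation": [-0.004,-0.017,0.163],"rotation": [0,0,0]}
    - {"translation": [-0.005,-0.024,0.195],"rotation": [0,0,0]}
    - {"translation": [-0.007,-0.031,0.228],"rotation": [0,0,0]}
    - {"translation": [-0.009,-0.04,0.259],"rotation": [0,0,0]}
    - {"translation": [-0.011,-0.051,0.29],"rotation": [0,0,0]}
    - {"translation": [-0.014,-0.063,0.32],"rotation": [0,0,0]}

```text
t: 20.07
eef_pos: [0.4952, 0.2275, 0.0958]
ee_rot: [-3.138, 0.006, -0.22]
force: [6.5, 7.8, -1.2]
width: 0.0106
gripper_force: 35.0
```

```bash
python3 -c "
from h import *
st()
I=bars(roi={'side':(200,180,400,360),'top':(200,180,400,300)})
b=cv2.resize(I['side'][200:360,220:400],None,fx=3,fy=3);cv2.imwrite('pics/c4.png',b)
for a in (25,50,75,100,125,150): print(a);arc(a,a+25)"
```

```text
t 20.07 p [0.4952 0.2275 0.0958] local [-0.0463  0.1683  0.0696] r 0.1821 ang 22.48 F [ 6.5  7.8 -1.2] w 0.0106 34.977187514305115
yellow side [258.6 314.6] [[254.3000030517578, 312.3999938964844], [263.1000061035156, 316.79998779296875]] 43 [9.8 4. ]
yellow top [230.9 217.6] [[233.39999389648438, 207.89999389648438], [228.39999389648438, 227.89999389648438]] 59 [ 2.7 20.6]
yellow [0.5917 0.2248 0.0547] gap 0.0161
25
[-0.003, -0.014, 0.028]
[-0.006, -0.028, 0.056]
[-0.009, -0.044, 0.083]
[-0.013, -0.061, 0.109]
[-0.017, -0.08, 0.134]
[-0.021, -0.099, 0.159]
[-0.025, -0.119, 0.182]
[-0.03, -0.14, 0.205]
[-0.034, -0.163, 0.227]
[-0.039, -0.186, 0.247]
50
[-0.005, -0.024, 0.02]
[-0.01, -0.049, 0.038]
[-0.016, -0.074, 0.056]
[-0.021, -0.101, 0.072]
[-0.027, -0.128, 0.087]
[-0.033, -0.155, 0.101]
[-0.039, -0.183, 0.114]
[-0.045, -0.212, 0.125]
[-0.051, -0.241, 0.135]
[-0.057, -0.271, 0.144]
75
[-0.006, -0.03, 0.007]
[-0.013, -0.06, 0.014]
[-0.019, -0.09, 0.018]
[-0.025, -0.121, 0.022]
[-0.032, -0.152, 0.024]
[-0.038, -0.182, 0.025]
[-0.045, -0.213, 0.024]
[-0.051, -0.244, 0.022]
[-0.058, -0.274, 0.018]
[-0.064, -0.305, 0.014]
100
[-0.006, -0.03, -0.006]
[-0.013, -0.06, -0.014]
[-0.019, -0.09, -0.022]
[-0.025, -0.119, -0.032]
[-0.031, -0.147, -0.044]
[-0.037, -0.175, -0.057]
[-0.043, -0.203, -0.07]
[-0.048, -0.23, -0.086]
[-0.054, -0.256, -0.102]
[-0.059, -0.282, -0.119]
125
[-0.005, -0.025, -0.019]
[-0.01, -0.049, -0.038]
[-0.015, -0.072, -0.059]
[-0.02, -0.094, -0.081]
[-0.024, -0.115, -0.103]
[-0.029, -0.136, -0.127]
[-0.033, -0.155, -0.151]
[-0.036, -0.173, -0.177]
[-0.04, -0.19, -0.203]
[-0.043, -0.206, -0.23]
150
[-0.003, -0.015, -0.028]
[-0.006, -0.028, -0.056]
[-0.009, -0.041, -0.084]
[-0.011, -0.052, -0.114]
[-0.013, -0.062, -0.143]
[-0.015, -0.07, -0.174]
[-0.016, -0.078, -0.204]
[-0.018, -0.084, -0.235]
[-0.019, -0.088, -0.266]
[-0.019, -0.092, -0.297]
```

View pics/c4.png

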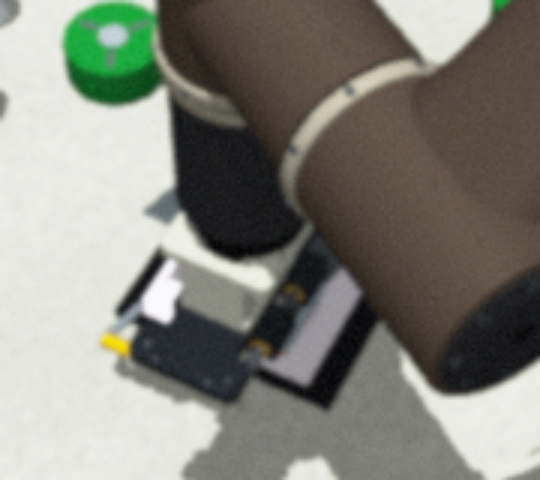

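The cover stays down: the yellow bar hasn't moved in the top view, at (231,218). I'll continue the nest's return.

Call:
apply_moves:
  steps:
    - {"translation": [-0.003,-0.01,0.03],"rotation": [0,0,0]}
    - {"translation": [-0.006,-0.024,0.058],"rotation": [0,0,0]}
    - {"translation": [-0.009,-0.039,0.086],"rotation": [0,0,0]}
    - {"translation": [-0.013,-0.056,0.113],"rotation": [0,0,0]}
    - {"translation": [-0.017,-0.074,0.139],"rotation": [0,0,0]}
    - {"translation": [-0.021,-0.093,0.164],"rotation": [0,0,0]}
    - {"translation": [-0.025,-0.112,0.188],"rotation": [0,0,0]}
    - {"translation": [-0.03,-0.133,0.211],"rotation": [0,0,0]}
    - {"translation": [-0.034,-0.156,0.234],"rotation": [0,0,0]}
    - {"translation": [-0.039,-0.179,0.255],"rotation": [0,0,0]}

```text
t: 21.0
eef_pos: [0.4857, 0.1828, 0.16]
ee_rot: [-3.137, 0.005, -0.219]
force: [3.9, 8.5, 4.7]
width: 0.0107
gripper_force: 35.0
```

Call:
apply_moves:
  steps:
    - {"translation": [-0.005,-0.024,0.021],"rotation": [0,0,0]}
    - {"translation": [-0.01,-0.049,0.04],"rotation": [0,0,0]}
    - {"translation": [-0.016,-0.074,0.058],"rotation": [0,0,0]}
    - {"translation": [-0.021,-0.101,0.075],"rotation": [0,0,0]}
    - {"translation": [-0.027,-0.128,0.09],"rotation": [0,0,0]}
    - {"translation": [-0.033,-0.155,0.104],"rotation": [0,0,0]}
    - {"translation": [-0.039,-0.183,0.117],"rotation": [0,0,0]}
    - {"translation": [-0.045,-0.212,0.128],"rotation": [0,0,0]}
    - {"translation": [-0.051,-0.241,0.138],"rotation": [0,0,0]}
    - {"translation": [-0.057,-0.271,0.147],"rotation": [0,0,0]}

```text
t: 21.83
eef_pos: [0.4711, 0.1146, 0.1973]
ee_rot: [-3.138, 0.005, -0.219]
force: [-0.3, 7.5, 9.6]
width: 0.0106
gripper_force: 35.0
```

```bash
python3 -c "
from h import *
st()"
```

```text
t 21.83 p [0.4711 0.1146 0.1973] local [-0.0467  0.0528  0.1711] r 0.1791 ang 72.84 F [-0.3  7.5  9.6] w 0.0106 35.01696467399597
```

Call:
apply_moves:
  steps:
    - {"translation": [-0.006,-0.03,0.013],"rotation": [0,0,0]}
    - {"translation": [-0.013,-0.06,0.022],"rotation": [0,0,0]}
    - {"translation": [-0.019,-0.09,0.028],"rotation": [0,0,0]}
    - {"translation": [-0.025,-0.121,0.033],"rotation": [0,0,0]}
    - {"translation": [-0.032,-0.152,0.036],"rotation": [0,0,0]}
    - {"translation": [-0.038,-0.182,0.037],"rotation": [0,0,0]}
    - {"translation": [-0.045,-0.213,0.036],"rotation": [0,0,0]}
    - {"translation": [-0.051,-0.244,0.034],"rotation": [0,0,0]}
    - {"translation": [-0.058,-0.274,0.031],"rotation": [0,0,0]}
    - {"translation": [-0.064,-0.305,0.027],"rotation": [0,0,0]}

```text
t: 22.67
eef_pos: [0.4534, 0.035, 0.2025]
ee_rot: [3.14, 0.008, -0.22]
force: [1.9, 3.8, 2.5]
width: 0.011
gripper_force: 35.0
```

Call:
apply_moves:
  steps:
    - {"translation": [-0.006,-0.03,-0.006],"rotation": [0,0,0]}
    - {"translation": [-0.013,-0.06,-0.014],"rotation": [0,0,0]}
    - {"translation": [-0.019,-0.09,-0.022],"rotation": [0,0,0]}
    - {"translation": [-0.025,-0.119,-0.032],"rotation": [0,0,0]}
    - {"translation": [-0.031,-0.147,-0.044],"rotation": [0,0,0]}
    - {"translation": [-0.037,-0.175,-0.057],"rotation": [0,0,0]}
    - {"translation": [-0.043,-0.203,-0.07],"rotation": [0,0,0]}
    - {"translation": [-0.048,-0.23,-0.086],"rotation": [0,0,0]}
    - {"translation": [-0.054,-0.256,-0.102],"rotation": [0,0,0]}
    - {"translation": [-0.059,-0.282,-0.119],"rotation": [0,0,0]}

```text
t: 23.5
eef_pos: [0.4381, -0.0354, 0.1722]
ee_rot: [3.139, 0.009, -0.22]
force: [-4.0, 4.5, 0.5]
width: 0.0111
gripper_force: 35.0
```

```bash
python3 -c "
from h import *
st()"
```

```text
t 23.5 p [ 0.4381 -0.0354  0.1722] local [-0.048  -0.1008  0.146 ] r 0.1774 ang 124.62 F [-4.   4.5  0.5] w 0.0111 35.01864552497864
```

Call:
apply_moves:
  steps:
    - {"translation": [-0.005,-0.025,-0.019],"rotation": [0,0,0]}
    - {"translation": [-0.01,-0.049,-0.038],"rotation": [0,0,0]}
    - {"translation": [-0.015,-0.072,-0.059],"rotation": [0,0,0]}
    - {"translation": [-0.019,-0.094,-0.081],"rotation": [0,0,0]}
    - {"translation": [-0.023,-0.115,-0.103],"rotation": [0,0,0]}
    - {"translation": [-0.028,-0.136,-0.127],"rotation": [0,0,0]}
    - {"translation": [-0.032,-0.155,-0.151],"rotation": [0,0,0]}
    - {"translation": [-0.035,-0.173,-0.177],"rotation": [0,0,0]}
    - {"translation": [-0.038,-0.19,-0.203],"rotation": [0,0,0]}
    - {"translation": [-0.041,-0.206,-0.23],"rotation": [0,0,0]}

```text
t: 24.33
eef_pos: [0.4271, -0.087, 0.1144]
ee_rot: [3.139, 0.011, -0.22]
force: [-4.4, 5.1, 1.6]
width: 0.0107
gripper_force: 35.0
```

Call:
apply_moves:
  steps:
    - {"translation": [-0.003,-0.015,-0.028],"rotation": [0,0,0]}
    - {"translation": [-0.006,-0.028,-0.056],"rotation": [0,0,0]}
    - {"translation": [-0.008,-0.041,-0.084],"rotation": [0,0,0]}
    - {"translation": [-0.01,-0.052,-0.114],"rotation": [0,0,0]}
    - {"translation": [-0.012,-0.062,-0.143],"rotation": [0,0,0]}
    - {"translation": [-0.014,-0.07,-0.174],"rotation": [0,0,0]}
    - {"translation": [-0.015,-0.077,-0.204],"rotation": [0,0,0]}
    - {"translation": [-0.016,-0.082,-0.235],"rotation": [0,0,0]}
    - {"translation": [-0.017,-0.086,-0.266],"rotation": [0,0,0]}
    - {"translation": [-0.017,-0.09,-0.297],"rotation": [0,0,0]}

```text
t: 25.17
eef_pos: [0.4225, -0.1089, 0.0401]
ee_rot: [3.139, 0.011, -0.221]
force: [-5.3, 12.6, 2.6]
width: 0.0109
gripper_force: 35.0
```

```bash
python3 -c "
from h import *
st()"
```

```text
t 25.17 p [ 0.4225 -0.1089  0.0401] local [-0.0482 -0.1759  0.0139] r 0.1765 ang 175.5 F [-5.3 12.6  2.6] w 0.0109 35.02911061048508
```

Call:
apply_moves:
  steps:
    - {"translation": [0.002,0.004,-0.02],"rotation": [0,0,0]}
    - {"translation": [0.003,0.006,-0.035],"rotation": [0,0,0]}
    - {"translation": [0.003,0.008,-0.05],"rotation": [0,0,0]}
    - {"translation": [0.003,0.008,-0.06],"rotation": [0,0,0]}
    - {"translation": [0.003,0.008,-0.067],"rotation": [0,0,0]}
    - {"translation": [0.003,0.008,-0.073],"rotation": [0,0,0]}
    - {"translation": [0.003,0.008,-0.079],"rotation": [0,0,0]}
    - {"translation": [0.003,0.008,-0.083],"rotation": [0,0,0]}
    - {"translation": [0.003,0.008,-0.086],"rotation": [0,0,0]}
    - {"translation": [0.003,0.008,-0.086],"rotation": [0,0,0]}

```text
t: 26.0
eef_pos: [0.4245, -0.1093, 0.0222]
ee_rot: [3.136, 0.008, -0.217]
force: [-13.0, -10.8, 47.7]
width: 0.0109
gripper_force: 35.0
```

```bash
python3 -c "
from h import *
st()"
```

```text
t 26.0 p [ 0.4245 -0.1093  0.0222] local [-0.0461 -0.1759 -0.004 ] r 0.1759 ang -178.7 F [-13.  -10.8  47.7] w 0.0109 35.01260161399841
```

Firm stop, so the nest is flat. I'll release it and rise clear.

Call:
apply_moves:
  steps:
    - {"translation": [0,0,0.012],"rotation": [0,0,0]}
    - {"translation": [0,0,0.016],"rotation": [0,0,0]}
    - {"translation": [0,0,0.016],"rotation": [0,0,0]}
    - {"translation": [0,0,0.016],"rotation": [0,0,0]}
    - {"translation": [0,0,0.05],"rotation": [0,0,0]}
    - {"translation": [0,0,0.1],"rotation": [0,0,0]}
    - {"translation": [0,0,0.2],"rotation": [0,0,0]}
    - {"translation": [0,0,0.35],"rotation": [0,0,0]}
    - {"translation": [0,0,0.5],"rotation": [0,0,0]}
    - {"translation": [0,0,0.7],"rotation": [0,0,0]}
  jaw: 0.2

```text
t: 26.83
eef_pos: [0.4243, -0.1068, 0.1879]
ee_rot: [3.139, 0.01, -0.22]
force: [1.6, 0.4, -0.2]
width: 0.0351
gripper_force: 0.0
```

Call:
apply_moves:
  steps:
    - {"translation": [-0.05,-0.15,0.3],"rotation": [0,0,0]}
    - {"translation": [-0.05,-0.3,0.3],"rotation": [0,0,0]}
    - {"translation": [-0.05,-0.45,0.3],"rotation": [0,0,0]}
    - {"translation": [-0.05,-0.6,0.3],"rotation": [0,0,0]}
    - {"translation": [-0.05,-0.75,0.3],"rotation": [0,0,0]}
    - {"translation": [-0.05,-0.9,0.3],"rotation": [0,0,0]}
    - {"translation": [-0.05,-1,0.3],"rotation": [0,0,0]}
    - {"translation": [-0.05,-1,0.3],"rotation": [0,0,0]}
    - {"translation": [-0.05,-1,0.3],"rotation": [0,0,0]}
    - {"translation": [-0.05,-1,0.3],"rotation": [0,0,0]}

```text
t: 27.67
eef_pos: [0.4125, -0.3565, 0.2612]
ee_rot: [3.14, 0.009, -0.221]
force: [0.1, 0.4, -0.5]
width: 0.0351
gripper_force: 0.0
```

Run:
```python
from h import *
st()
I=bars(roi={'side':(200,180,400,360),'top':(200,180,400,300)})
b=cv2.resize(I['side'][195:345,230:400],None,fx=2.6,fy=2.6)
a=cv2.resize(I['top'][190:300,215:375],None,fx=2.2,fy=2.2)
c=np.zeros((400,800,3),np.uint8);c[:b.shape[0],:b.shape[1]]=b;c[:a.shape[0],446:446+a.shape[1]]=a
cv2.imwrite('pics/c5.png',c)
```

```text
t 27.67 p [ 0.4125 -0.3565  0.2612] local [-0.0069 -0.4202  0.235 ] r 0.4815 ang 150.79 F [ 0.1  0.4 -0.5] w 0.0351 0.0
red side [364.  223.8] [[354.0, 220.0], [374.6000061035156, 228.0]] 75 [22.1  3.4]
red top [352.2 276.8] [[354.29998779296875, 265.8999938964844], [350.1000061035156, 287.20001220703125]] 74 [ 3.3 21.8]
red [ 0.4281 -0.1106  0.0436] gap 0.0003
yellow side [275.4 307.3] [[310.70001220703125, 286.0], [259.6000061035156, 322.0]] 164 [23.3 62.4]
yellow top [243.2 223.8] [[227.0, 214.39999389648438], [266.20001220703125, 245.1999969482422]] 90 [49.8 18.8]
yellow [0.5703 0.191  0.0434] gap 0.0038
```

View pics/c5.png

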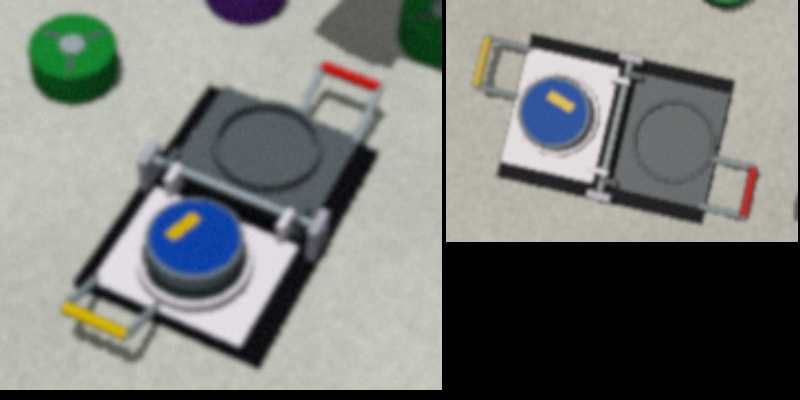

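The drum sits blue face up in the white cover's pocket and both halves are down. I'll check how flat the cover lies, leaving the drum's yellow mark out of the mask.

Run:
```python
from h import *
I=bars(roi={'side':(245,308,282,335),'top':(215,190,240,240)})
```

```text
yellow side [265.5 317.6] [[253.6999969482422, 312.70001220703125], [277.8999938964844, 322.29998779296875]] 118 [26.   5.2]
yellow top [230.9 217.7] [[233.1999969482422, 207.8000030517578], [228.39999389648438, 227.89999389648438]] 56 [ 2.6 20.6]
yellow [0.5845 0.2246 0.0466] gap 0.0002
```

The cover may be about 1° short of flat because of the play. I'll press its bar down gently from above with shut fingers.

Call:
apply_moves:
  steps:
    - {"translation": [0.07,0.17,0],"rotation": [0,0,0]}
    - {"translation": [0.14,0.33,0],"rotation": [0,0,0]}
    - {"translation": [0.21,0.5,0],"rotation": [0,0,0]}
    - {"translation": [0.28,0.67,0],"rotation": [0,0,0]}
    - {"translation": [0.3,0.83,0],"rotation": [0,0,0]}
    - {"translation": [0.3,1,0],"rotation": [0,0,0]}
    - {"translation": [0.3,1,0],"rotation": [0,0,0]}
    - {"translation": [0.3,1,0],"rotation": [0,0,0]}
    - {"translation": [0.3,1,0],"rotation": [0,0,0]}
    - {"translation": [0.3,1,0],"rotation": [0,0,0]}
  jaw: 1

```text
t: 28.7
eef_pos: [0.4878, -0.1064, 0.2618]
ee_rot: [3.14, 0.007, -0.218]
force: [0.1, 0.4, -0.3]
width: 0.0003
gripper_force: 0.0
```

Call:
apply_moves:
  steps:
    - {"translation": [0.07,0.17,0],"rotation": [0,0,0]}
    - {"translation": [0.14,0.33,0],"rotation": [0,0,0]}
    - {"translation": [0.21,0.5,0],"rotation": [0,0,0]}
    - {"translation": [0.28,0.67,0],"rotation": [0,0,0]}
    - {"translation": [0.35,0.83,0],"rotation": [0,0,0]}
    - {"translation": [0.4,1,0],"rotation": [0,0,0]}
    - {"translation": [0.4,1,0],"rotation": [0,0,0]}
    - {"translation": [0.4,1,0],"rotation": [0,0,0]}
    - {"translation": [0.4,1,0],"rotation": [0,0,0]}
    - {"translation": [0.4,1,0],"rotation": [0,0,0]}

```text
t: 29.53
eef_pos: [0.5878, 0.1422, 0.2612]
ee_rot: [3.139, 0.008, -0.221]
force: [-0.3, 0.4, 0.3]
width: 0.0001
gripper_force: 0.0
```

Call:
apply_moves:
  steps:
    - {"translation": [-0.01,0.17,0],"rotation": [0,0,0]}
    - {"translation": [-0.01,0.332,0],"rotation": [0,0,0]}
    - {"translation": [-0.01,0.332,-0.1],"rotation": [0,0,0]}
    - {"translation": [-0.01,0.332,-0.25],"rotation": [0,0,0]}
    - {"translation": [-0.01,0.332,-0.4],"rotation": [0,0,0]}
    - {"translation": [-0.01,0.332,-0.52],"rotation": [0,0,0]}
    - {"translation": [-0.01,0.332,-0.62],"rotation": [0,0,0]}
    - {"translation": [-0.01,0.332,-0.7],"rotation": [0,0,0]}
    - {"translation": [-0.01,0.332,-0.75],"rotation": [0,0,0]}
    - {"translation": [-0.01,0.332,-0.75],"rotation": [0,0,0]}

```text
t: 30.37
eef_pos: [0.5839, 0.2235, 0.0712]
ee_rot: [3.136, 0.011, -0.222]
force: [-0.8, -0.6, -0.2]
width: 0.0007
gripper_force: 0.0
```

Call:
apply_moves:
  steps:
    - {"translation": [0,0,-0.015],"rotation": [0,0,0]}
    - {"translation": [0,0,-0.03],"rotation": [0,0,0]}
    - {"translation": [0,0,-0.045],"rotation": [0,0,0]}
    - {"translation": [0,0,-0.055],"rotation": [0,0,0]}
    - {"translation": [0,0,-0.065],"rotation": [0,0,0]}
    - {"translation": [0,0,-0.072],"rotation": [0,0,0]}
    - {"translation": [0,0,-0.077],"rotation": [0,0,0]}
    - {"translation": [0,0,-0.08],"rotation": [0,0,0]}
    - {"translation": [0,0,-0.08],"rotation": [0,0,0]}
    - {"translation": [0,0,-0.08],"rotation": [0,0,0]}

```text
t: 31.2
eef_pos: [0.5854, 0.2264, 0.0541]
ee_rot: [3.14, 0.008, -0.22]
force: [-0.1, 0.1, 0.3]
width: 0.0003
gripper_force: 0.0
```

Call:
apply_moves:
  steps:
    - {"translation": [0,0,-0.003],"rotation": [0,0,0]}
    - {"translation": [0,0,-0.006],"rotation": [0,0,0]}
    - {"translation": [0,0,-0.009],"rotation": [0,0,0]}
    - {"translation": [0,0,-0.012],"rotation": [0,0,0]}
    - {"translation": [0,0,-0.015],"rotation": [0,0,0]}
    - {"translation": [0,0,-0.017],"rotation": [0,0,0]}
    - {"translation": [0,0,-0.019],"rotation": [0,0,0]}
    - {"translation": [0,0,-0.021],"rotation": [0,0,0]}
    - {"translation": [0,0,-0.021],"rotation": [0,0,0]}
    - {"translation": [0,0,-0.021],"rotation": [0,0,0]}

```text
t: 32.03
eef_pos: [0.5857, 0.2265, 0.0508]
ee_rot: [3.141, 0.006, -0.219]
force: [-5.8, -0.1, 16.1]
width: 0.0004
gripper_force: 8.1
```

The bar now resists with 16 N at z = 0.051, well above the 7 N hinge friction, so the cover is on its stop. I'll retreat upward.

Call:
apply_moves:
  steps:
    - {"translation": [0,0,0.05],"rotation": [0,0,0]}
    - {"translation": [0,0,0.15],"rotation": [0,0,0]}
    - {"translation": [0,0,0.3],"rotation": [0,0,0]}
    - {"translation": [0,0,0.45],"rotation": [0,0,0]}
    - {"translation": [0,0,0.6],"rotation": [0,0,0]}
    - {"translation": [0,0.15,0.75],"rotation": [0,0,0]}
    - {"translation": [0,0.3,0.8],"rotation": [0,0,0]}
    - {"translation": [0,0.45,0.8],"rotation": [0,0,0]}
    - {"translation": [0,0.6,0.8],"rotation": [0,0,0]}
    - {"translation": [0,0.6,0.8],"rotation": [0,0,0]}

```text
t: 32.87
eef_pos: [0.5848, 0.3824, 0.2478]
ee_rot: [3.141, 0.008, -0.216]
force: [-0.6, -1.3, -1.5]
width: 0.0006
gripper_force: 0.0
```

Run:
```python
from h import *
I=bars(roi={'side':(245,308,282,335),'top':(215,190,240,240)})
cv2.imwrite('pics/end.png',I['top'])
```

```text
yellow top [230.9 218. ] [[233.60000610351562, 207.89999389648438], [228.3000030517578, 227.8000030517578]] 59 [ 2.9 20.6]
```

View pics/end.png

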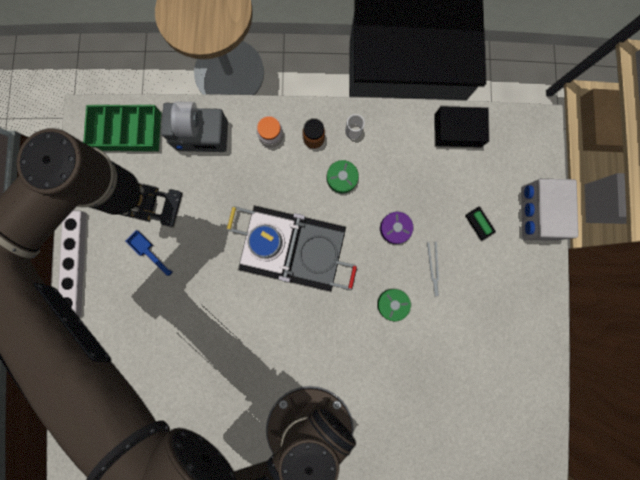

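Both halves are flat and the drum lies blue face up in the cover pocket at (265,241). The scoop (148,252), tweezers (433,268) and scraper (481,223) haven't moved, so I'm handing the job in.

```bash
python3 -c "
from station import *
print(job_done())"
```

```text
the job is handed in; nothing more can be done
None
```

The drum is turned over and resting upside down in the cover's pocket, with both halves open and flat, the bystanders untouched, and the job handed in at about 33 s.

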